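# Vent the desiccator, break its lid free and hold it just open

### The arm

A 6-joint arm with a two-finger parallel gripper is mounted at the origin on a cart in front of the work surface, level with it; the furniture and walls round the work are solid. World frame = base frame: x ahead of the robot, y to its left, z up, the work surface at z = 0. Lengths are in m, angles in rad, forces in N, time in s.
With the tool pointing down it reaches from about 0.375 to 0.9 m from the base axis. Payload 3.1 kg.
Tool frame: the origin (TCP) lies midway between the tips of the shut fingers; the grasp point (between the pads) lies pinch_z behind it (pinch_z is the distance from the TCP to the grasp point, in m); y points along the fingers, z is the direction in which the jaws open and shut, and the axes are right-handed (so a half turn about y gives the same grasp; the last joint's range is limited). The gripper opens to 87 mm and grips with 3 to 60 N. Pads are 19 mm wide; open, the fingers measure 117 mm over their backs; the gripper's body (75 mm by 190 mm) begins 51 mm behind the grasp point.
Start: joints at [1.143, 0.527, 1.433, -0, 1.181, -0.178], TCP at [0.154, 0.606, 0.223] pointing down, gripper open.
Joint ranges: [-3.08, 3.08], [-0.75, 2.2], [0.22, 2.44], [-1.43, 4.57], [0, 2.65], [-2.85, 2.85]. Speed limits (rad/s): [2.79, 2.79, 3.14, 3.14, 3.14, 3.14].

### API

Orientations are given as a unit quaternion [x, y, z, w].
In Python, from rig import get_obs, camera, hand_in, pinch_z gives the robot as it stands. The module is installed in compiled form; this text tells all that it offers.
- The arm moves only by the tool arm_command, never from a script. Its argument "plan" is a list of rows, each a list of 2 entries, a list of its own where there are three numbers: the shift along the world's x, y, z in units of 25 mm (1.0 is 25 mm), then the turn about the world's z in units of 5 degrees (1.0 is 5 degrees). A call has 1 to 5 rows; each row is the pose to reach, as a shift and turn from the pose commanded when the call began; what a row does not reach only later rows make up. A row lasts 1/10 s, in which the tool goes at most 50 mm and 8.59 degrees, less where a joint would pass 70% of its speed; a pose out of reach is approached as far as the arm can. A call with a gripper value outside its range is refused whole. "fingers" is the opening, from -1 (shut) to 1 (fully open), set as the call begins (left out, the last holds). The fingers move at their own pace and stop on an object; "force" is the grip in N (left out, the last holds). Time passes only in rows, so rows that repeat a pose let the fingers close. It gives the time, the measured TCP pose, the force and the opening at its end, in the units of the state.
- get_obs(): the state, without advancing time (a new reading comes with each control period).
- camera(name): name is "side" or "top" or "wrist"; returns a dict with "pixels" (420x560x3 uint8, red, green, blue), "camera_matrix" (3x3 intrinsics, pixels), "R" (3x3) and "t" (3): a world point X has camera coordinates R X + t. Camera axes: x right, y down, z forward; pixel columns grow to the right and rows downward; lengths in m; the calibration is good to about 2 mm. The wrist camera is an equidistant fisheye: a pixel r from the principal point sees the ray r / f radians off the axis. A picture is of the moment at which its call begins. There is no depth.
- hand_in(): hands the job in, once; it reports no verdict.
The state is a dict: "time": time; "q": joint angles; "joint_velocities": joint speeds; "joint_torque": joint torques, N m; "position": TCP position; "tool_rot": TCP orientation; "ft_force": force on the tool from outside, world axes, zero at the start; "moment": the same for the moment, N m; "grip_width": finger opening in m.
Only numpy, scipy, OpenCV 4.12 (cv2) and the standard library are available. Lean on these libraries where they do the work, as an engineer would, in place of code of your own. Each camera call takes 0.05 s, during which the arm holds its last target.

### The job

Vent the small bench desiccator: squeeze the sprung trigger against the fixed grip all the way, keep it squeezed for a second, and let it spring back out. Then take the lid by its knob, pull it straight up out of its sticky seal without letting it jump far (never more than 4 cm up), and finish while still holding it: level, still, over the box, with a gap of about 2 cm all round between lid and rim. Leave the things standing near it alone.

Things in the scene. Friction and masses are not known exactly. Their poses are not given: they have to be found in the camera images.
- chamber: the desiccator: a clear box 130 (x) x 120 (y) mm, walls 6 mm, rim 74 mm above the bench, on a 12 mm grey plate 146 x 138 mm screwed to the bench (it cannot move), with a tongue of plate 70 mm wide reaching 190 mm towards -x from the origin under the vent handle. Origin: under the centre of the box, at bench level. Its -x points to the front (vent handle), +z up.
- grip_centre (a point): point on the axis of the fixed vent grip, a black round horizontal bar 22 mm in diameter, 100 mm long, along the chamber's x, 56 mm above the bench; this point is the place to squeeze, at chamber (-152, -12, 56) mm; 34 mm nearer the tip the bar rests on a 12 mm post. The point's axes are the chamber's.
- trigger_pad (a point): point on the mid-line of the trigger, a steel bar 8 mm thick, 18 mm high and 88 mm long lying beside the grip on its +y side (chamber frame), 60 mm from its upright pivot, abreast of grip_centre and at the same height. Released, grip and trigger together are 47 mm wide here (outside to outside), fully squeezed 34 mm.
- trigger (a joint): angle of the trigger: 0 released (a spring holds it there), 0.22 rad fully squeezed towards the grip (a stop); it pivots on an upright axis at the chamber end and needs about 3 N to start and 6 N to be fully squeezed at trigger_pad. It springs back when let go.
- lid_knob (a point): centre of the lid knob's grip, an upright black cylinder 24 mm in diameter and 26 mm high on a 14 mm stem, in the middle of the lid; this centre is 25 mm above the lid's upper face, 33 mm above its underside and 107 mm above the bench when the lid is shut. Its axes are the lid's, which when shut are the chamber's.
- vial: bystander: amber vial with black cap, 28 mm wide, 46 mm tall, origin at the centre of its underside; leave alone
- holder: bystander: black turned movement holder, 36 mm wide, 48 mm tall, origin at the centre of its underside; leave alone
- needles: bystander: small iron pot with oiler needles, 26 x 30 mm, 74 mm tall, origin at the centre of its underside; leave alone
- lid_underside (a point): centre of the lid's underside, level with rim_centre when shut. The lid is loose: a clear plate 138 (x) x 128 (y) x 8 mm with an aluminium edge, 0.2 to 0.3 kg, lying on the rim when shut; below it hangs an 84 x 94 mm plug, 21 mm deep, with rubber beads along its two y sides that are caught under sprung rubber lips on the side walls.
- rim_centre (a point): centre of the box's rim, at rim height (74 mm above the bench), fixed; the gap is the height of lid_underside above it
- lid: the lid; origin at the centre of its underside. Pulling it off takes 11 to 17 N at the peak, its weight of 2 to 3 N included; the pull rises to its peak in the first 2 mm of lift and fades by about 7 mm, then the lips push the lid up a little, and above 12 mm only its weight is left. Let go, it falls back.
- bench_lamp: obstacle, fixed: the bench lamp with a big dome shade hanging low over the left of the bench; the shade fills about x 0.41 to 0.71 m, y 0.33 to 0.63 m, from 0.15 m above the bench upwards. Come to the desiccator from in front of the shade (x below 0.36 m while y is above 0.25 m), not through it.
There are look-alikes about, which are no part of the job. There is more than one size of the lid; the job needs the larger.

How it is judged:
By the outcome, as a careful person would: the job done as asked, in the order asked, and still so for the second after the job is handed in, while the arm keeps its last pose, push and grip.
It also fails if it takes over 48 s, if anything falls off the work surface, if the arm or the gripper's body presses on something with over 40 N, if the wrist force passes 120 N, or if a joint passes its speed limit or range.

## Working session

There is one attempt and no reset: what is moved stays moved. The work goes in short steps, Python scripts to look and compute and a tool call to move; the robot and the scene stay as the last step left them, time stands still between calls to the robot, and variables do not carry over. Pictures are saved under pics/ and viewed, and the job is handed in when it is done.

Besides the shell and the picture viewer there is one more tool, called as name(argument=value, ...) on one line, values as JSON. arm_command: Moves the arm, as the interface text tells. Its arguments: {"type":"object","properties":{"plan":{"type":"array"},"fingers":{"type":"number"},"force":{"type":"number"}},"required":["plan"]}

```bash
mkdir -p pics; ls; python3 - <<'E'
from rig import get_obs,camera,pinch_z
import cv2
print(pinch_z); o=get_obs()
for k,v in o.items(): print(k,v)
for n in ("side","top","wrist"):
    c=camera(n); cv2.imwrite(f"pics/a_{n}.png",c["pixels"][:,:,::-1]); print(n,c["camera_matrix"],c["R"],c["t"])
E
```

```text
pics
0.0187
time 0.0
q [ 1.14347699e+00  5.28477431e-01  1.43389402e+00 -3.39665479e-05
  1.18138135e+00 -1.78476801e-01]
joint_velocities [ 0.00078847 -0.00052222 -0.00179574 -0.00081895 -0.00073772  0.0002689 ]
joint_torque [ 1.34028818e-05 -4.40042746e+01 -1.76590151e+01  6.33536372e-02
  5.83273871e-02 -1.83870620e-04]
position [0.15358711 0.6050849  0.22156734]
tool_rot [ 0.70237303 -0.08796493  0.08753051 -0.70090849]
ft_force [-0.43268435 -0.320497    0.84260965]
moment [-0.02006186 -0.05674564 -0.06364411]
grip_width 0.08682318190858483
side [[415.30167809   0.         279.09410356]
 [  0.         415.30167809 212.36151031]
 [  0.           0.           1.        ]] [[ 0.94858227 -0.31554586  0.02494983]
 [-0.1593285  -0.54410057 -0.823753  ]
 [ 0.27350706  0.77742227 -0.5663996 ]] [-0.42019057  0.33536924  0.52539293]
top [[524.50277716   0.         285.16523475]
 [  0.         524.50277716 208.81481871]
 [  0.           0.           1.        ]] [[ 0.02039405 -0.99966748 -0.0157804 ]
 [-0.98481581 -0.01736438 -0.17273189]
 [ 0.17240044  0.01906349 -0.98484246]] [0.29061325 0.55533853 1.22580477]
wrist [[325.1922621    0.         287.79527135]
 [  0.         325.1922621  209.1436854 ]
 [  0.           0.           1.        ]] [[ 0.24531965  0.96943937 -0.00236338]
 [ 0.92785224 -0.2340881   0.29033255]
 [ 0.28090657 -0.07341715 -0.95692289]] [-0.6235227  -0.03518415  0.393447  ]
```

View pics/a_side.png

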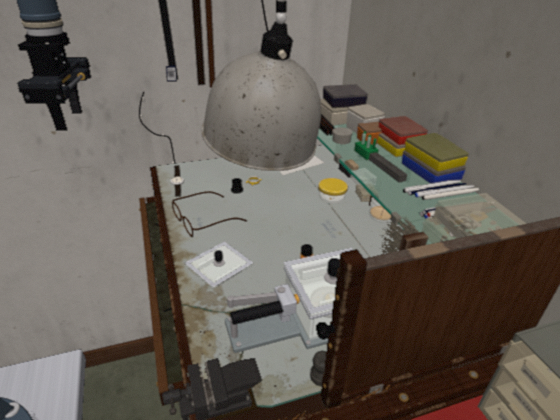

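View pics/a_top.png

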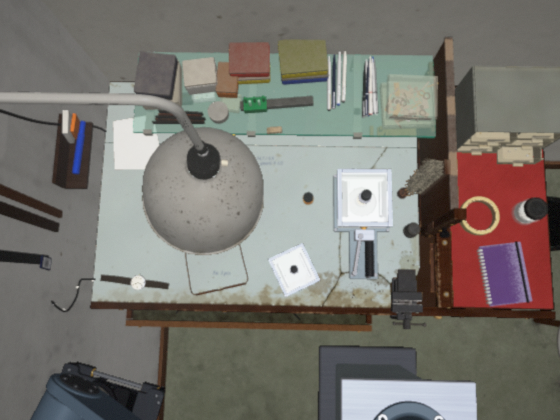

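View pics/a_wrist.png

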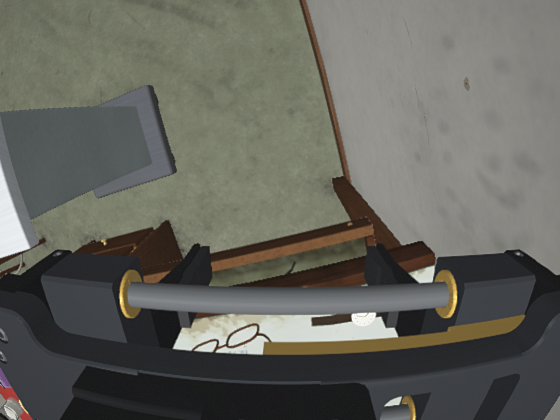

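```bash
python3 - <<'E'
import cv2
im=cv2.imread("pics/a_top.png"); c=im[160:300,260:430]; cv2.imwrite("pics/b_top.png",cv2.resize(c,None,fx=4.5,fy=4.2,interpolation=cv2.INTER_CUBIC))
im=cv2.imread("pics/a_side.png"); c=im[230:400,180:380]; cv2.imwrite("pics/b_side.png",cv2.resize(c,None,fx=3.5,fy=3.5,interpolation=cv2.INTER_CUBIC))
E
```

```text
(no output)
```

View pics/b_top.png

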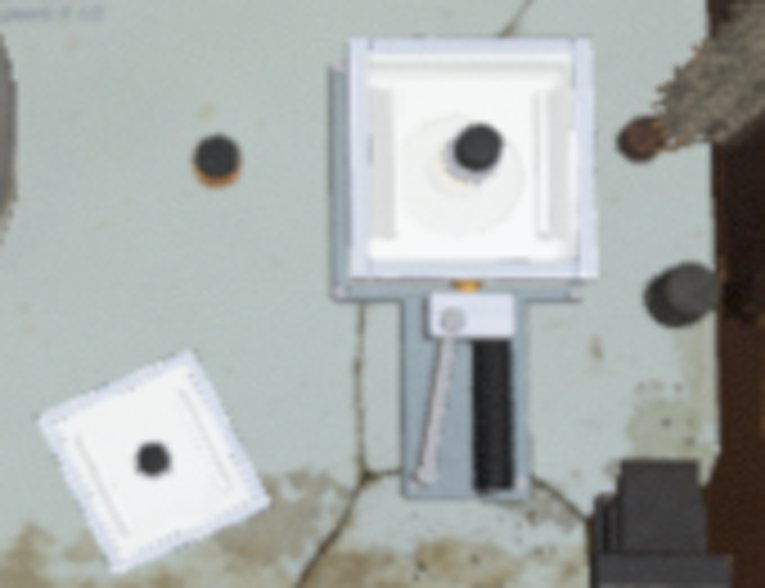

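View pics/b_side.png

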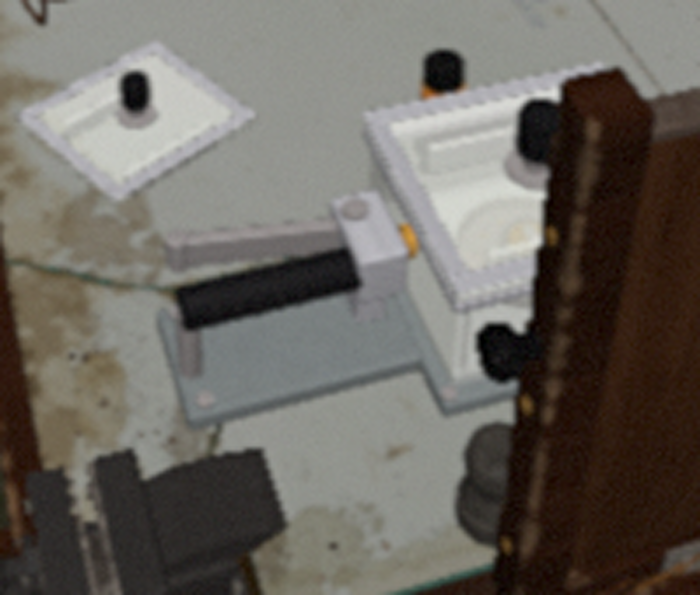

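```bash
cat > h.py <<'E'
import numpy as np,cv2
from rig import get_obs,camera,pinch_z
def ray(c,u,v,z):
    K,R,t=c["camera_matrix"],c["R"],c["t"]
    d=R.T@np.linalg.inv(K)@np.array([u,v,1.]); o=-R.T@t
    return o+d*(z-o[2])/d[2]
def proj(c,X):
    p=c["R"]@np.array(X)+c["t"]; p=c["camera_matrix"]@p; return p[:2]/p[2]
E
python3 - <<'E'
from h import *
c=camera("top"); im=c["pixels"]
f=lambda x,y:(260+(x+.5)/4.5-.5,160+(y+.5)/4.2-.5)
P=[ray(c,*f(*p),.082) for p in [(350,38),(592,38),(598,278),(348,278)]]
P=np.array(P); print(P.round(4), P.mean(0).round(4))
for a,b in [(0,1),(1,2),(2,3),(3,0)]: print(np.linalg.norm(P[a]-P[b]), np.degrees(np.arctan2(*(P[b]-P[a])[1::-1])))
g=cv2.cvtColor(im,cv2.COLOR_RGB2GRAY)
def blob(x0,y0,x1,y1,th):
    m=(g[y0:y1,x0:x1]<th).astype(np.uint8)
    n,l,s,ce=cv2.connectedComponentsWithStats(m); i=1+np.argmax(s[1:,4])
    ct=max(cv2.findContours((l==i).astype(np.uint8),0,2)[0],key=cv2.contourArea)
    return ce[i]+[x0,y0],s[i],cv2.minAreaRect(ct+np.array([x0,y0]))
k=blob(355,185,378,205,70); print("knob",k, ray(c,*k[0],.12),ray(c,*k[0],.107))
k=blob(360,237,378,280,70); print("grip",k, ray(c,*k[0],.06))
bp=cv2.boxPoints(k[2]); print([ray(c,*p,.06).round(4) for p in bp])
# small lid
k=blob(285,260,302,278,80);print("small",ray(c,*k[0],.05))
for n,p in dict(vialtop=(217,155,.046),pot=(640,137,.03),holder=(685,292,.048),viseTL=(600,495,.07),vise2=(622,460,.07)).items(): print(n,ray(c,*f(*p[:2]),p[2]).round(4))
# plate: corners z=.012
for p in [(402,497),(527,495),(332,298),(580,298),(332,68)]: print("plate",ray(c,*f(*p),.012).round(4))
E
```

```text
[[0.6443 0.1771 0.082 ]
 [0.6464 0.0484 0.082 ]
 [0.5081 0.0473 0.082 ]
 [0.5057 0.1777 0.082 ]] [0.5761 0.1126 0.082 ]
0.12873234835512895 -89.06216638096522
0.13830231071858032 -179.53033300317165
0.13046903426684514 91.04016708299912
0.1385603733555875 -0.2475873571667121
knob (array([365.21568627, 194.80392157]), array([ 7,  6,  8,  9, 51], dtype=int32), ((365.5, 195.0), (8.0, 7.0), 90.0)) [0.57359464 0.11597891 0.12      ] [0.57626466 0.11421878 0.107     ]
grip (array([368.78231293, 258.44557823]), array([  5,   4,   9,  36, 294], dtype=int32), ((369.0, 258.5), (35.0, 8.0), 90.0)) [0.43216385 0.10033123 0.06      ]
[array([0.4735, 0.109 , 0.06  ]), array([0.4739, 0.09  , 0.06  ]), array([0.391 , 0.0907, 0.06  ]), array([0.3907, 0.1095, 0.06  ])]
small [0.40457354 0.27846205 0.05      ]
vialtop [0.5821 0.2463 0.046 ]
pot [0.6001 0.0132 0.03  ]
holder [ 0.5058 -0.0055  0.048 ]
viseTL [0.388  0.0458 0.07  ]
vise2 [0.4076 0.0341 0.07  ]
plate [0.3875 0.1423 0.012 ]
plate [0.39   0.0745 0.012 ]
plate [0.5037 0.1808 0.012 ]
plate [0.5062 0.0442 0.012 ]
plate [0.6435 0.1815 0.012 ]
```

```bash
python3 - <<'E'
from h import *
from scipy.spatial.transform import Rotation as Ro
o=get_obs(); R=Ro.from_quat(o["tool_rot"]).as_matrix(); print(R.round(3), o["position"],o["time"])
print("jaw yaw",np.degrees(np.arctan2(R[1,2],R[0,2])))
c=camera("top")
for u,v in [(417,270),(417,150),(419,230),(445,180),(450,215)]: print(ray(c,u,v,0).round(3),ray(c,u,v,.1).round(3),ray(c,u,v,.2).round(3))
s=camera("side")
print(proj(s,[.576,.1125,.12]),proj(s,[.4235,.0995,.056]),proj(c,[.4235,.0995,.056]))
im=s["pixels"][200:400,330:560,::-1]; cv2.imwrite("pics/c.png",cv2.resize(im,None,fx=3,fy=3))
E
```

```text
[[ 0.969 -0.001  0.246]
 [-0.246 -0.001  0.969]
 [-0.    -1.    -0.001]] [0.15368762 0.60537679 0.22193413] 0.2
jaw yaw 75.74621716656412
[ 0.411 -0.027  0.   ] [ 0.405 -0.004  0.1  ] [0.398 0.02  0.2  ]
[ 0.718 -0.034  0.   ] [ 0.688 -0.01   0.1  ] [0.659 0.014 0.2  ]
[ 0.511 -0.034  0.   ] [ 0.497 -0.01   0.1  ] [0.483 0.013 0.2  ]
[ 0.64  -0.103  0.   ] [ 0.616 -0.074  0.1  ] [ 0.593 -0.045  0.2  ]
[ 0.55  -0.113  0.   ] [ 0.533 -0.083  0.1  ] [ 0.516 -0.053  0.2  ]
[334.48611479 261.75034914] [249.78988551 313.71448128] [368.92128043 262.23871115]
```

View pics/c.png

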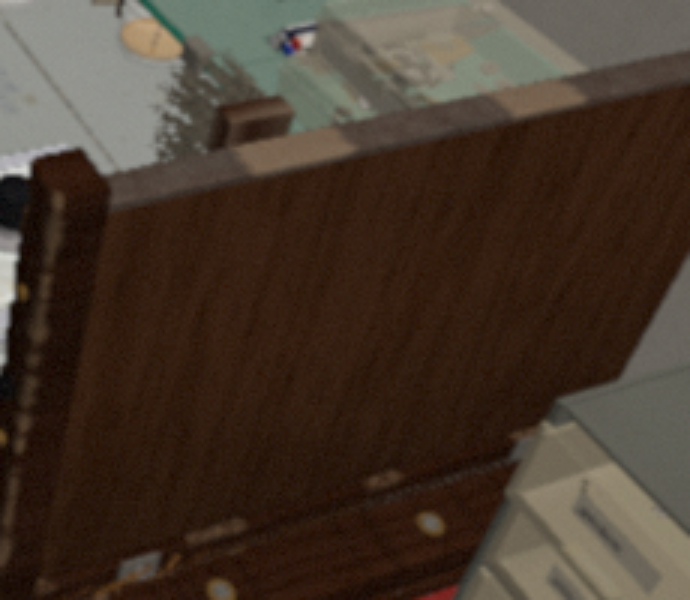

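Candidates:
- **Lid knob:** top-view (366,195) is on the box, and its lid measures 138x129 mm, so it is the larger one. Top-view (294,269) is the smaller spare lid lying on the bench. The cap at (308,198) is the vial, and the black knob at side-view (322,330) is on the side of the box.
- **Grip:** the black bar at top-view (369,258), with the steel trigger at (357,255) on its +y side. The dark object at (405,290) is the vise.

I choose (366,195) and (369,258). The close crops confirm both.

arm_command(plan=[[[0.6,-1.5,0],0.6],[[1.2,-3,0],1.2],[[1.8,-4.5,0],1.8],[[2.4,-6,0],2.4],[[3,-7.5,0],3]], fingers=1, force=20)

```text
time: 0.8
position: [0.2292, 0.4169, 0.2227]
tool_rot: [-0.707, -0.006, 0.005, 0.707]
ft_force: [0.5, 0.0, 0.1]
grip_width: 0.0871
```

arm_command(plan=[[[0.6,-1.5,0],0],[[1.2,-3,0],0],[[1.8,-4.5,0],0],[[1.8,-4.5,0],0]])

```text
time: 1.2
position: [0.2748, 0.3023, 0.2226]
tool_rot: [0.708, 0.003, -0.003, -0.706]
ft_force: [-0.4, 0.2, -0.0]
grip_width: 0.0871
```

arm_command(plan=[[[1.1,-1.5,0],0],[[2.2,-3,0],0],[[3.3,-4.5,0],0],[[4.4,-6,0],0],[[5.5,-7.2,0],0]])

```text
time: 1.7
position: [0.4125, 0.1245, 0.2228]
tool_rot: [-0.707, -0.005, 0.004, 0.707]
ft_force: [0.8, 0.2, 0.6]
grip_width: 0.0871
```

arm_command(plan=[[[0.5,-0.6,-1],0],[[0.5,-0.6,-2],0],[[0.5,-0.6,-2],0]])

```text
time: 2.0
position: [0.4223, 0.1107, 0.1704]
tool_rot: [-0.707, -0.002, 0.006, 0.707]
ft_force: [-1.1, 0.3, 0.2]
grip_width: 0.0867
```

```bash
python3 - <<'E'
from h import *
for n in ("top","wrist","side"):
    c=camera(n); cv2.imwrite(f"pics/d_{n}.png",c["pixels"][:,:,::-1])
o=get_obs();print(o["position"],o["time"],o["q"].round(2) if hasattr(o["q"],"round") else o["q"])
E
```

```text
[0.42405494 0.11143553 0.173135  ] 2.15 [ 0.    0.36  1.94  0.    0.84 -1.58]
```

View pics/d_wrist.png

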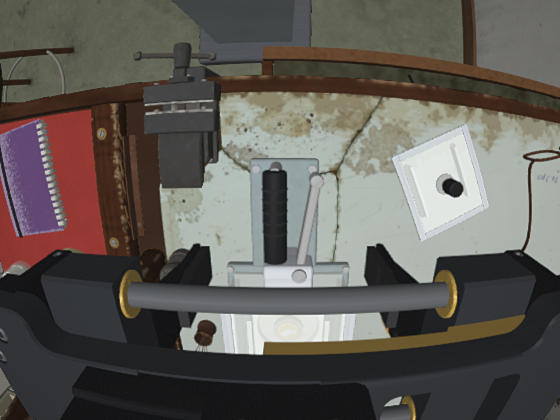

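View pics/d_side.png

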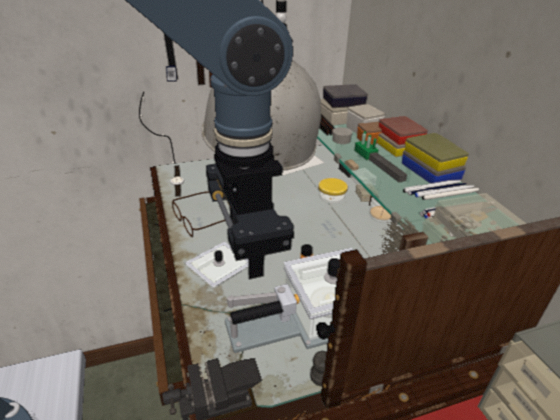

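```bash
cat >> h.py <<'E'
def wray(c,u,v,z):
    K,R,t=c["camera_matrix"],c["R"],c["t"]
    dx,dy=u-K[0,2],v-K[1,2]; r=np.hypot(dx,dy); th=r/K[0,0]
    d=R.T@np.array([np.sin(th)*dx/r,np.sin(th)*dy/r,np.cos(th)]); o=-R.T@t
    return o+d*(z-o[2])/d[2]
E
python3 - <<'E'
from h import *
c=camera("wrist"); im=c["pixels"]; print("cam",-c["R"].T@c["t"], "axis",c["R"][2])
cv2.imwrite("pics/e.png",cv2.resize(im[140:300,200:400,::-1],None,fx=4,fy=3.7))
s=camera("top"); cv2.imwrite("pics/e_top.png",cv2.resize(s["pixels"][160:300,260:430,::-1],None,fx=4.5,fy=4.2))
print(get_obs()["position"])
for p in [(262,215),(287,215),(275,172),(276,260),(309,215),(316,182)]: print(p,wray(c,*p,.062).round(4))
for p in [(250,158),(318,158),(228,265),(349,265)]: print(p,wray(c,*p,.012).round(4))
E
```

```text
cam [0.34285828 0.11027674 0.33662789] axis [ 0.29110421  0.00406553 -0.95668271]
[0.42439961 0.11146418 0.17365271]
(262, 215) [0.4322 0.0886 0.062 ]
(287, 215) [0.4319 0.1108 0.062 ]
(275, 172) [0.3933 0.1    0.062 ]
(276, 260) [0.4763 0.1012 0.062 ]
(309, 215) [0.4316 0.1304 0.062 ]
(316, 182) [0.4015 0.1355 0.062 ]
(250, 158) [0.3883 0.0728 0.012 ]
(318, 158) [0.3874 0.1412 0.012 ]
(228, 265) [0.5084 0.0453 0.012 ]
(349, 265) [0.5064 0.1816 0.012 ]
```

View pics/e.png

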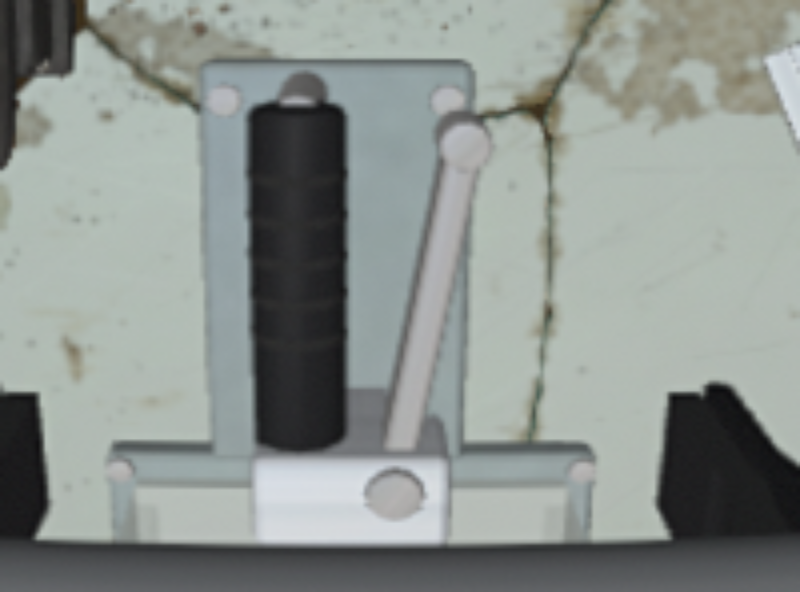

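View pics/e_top.png

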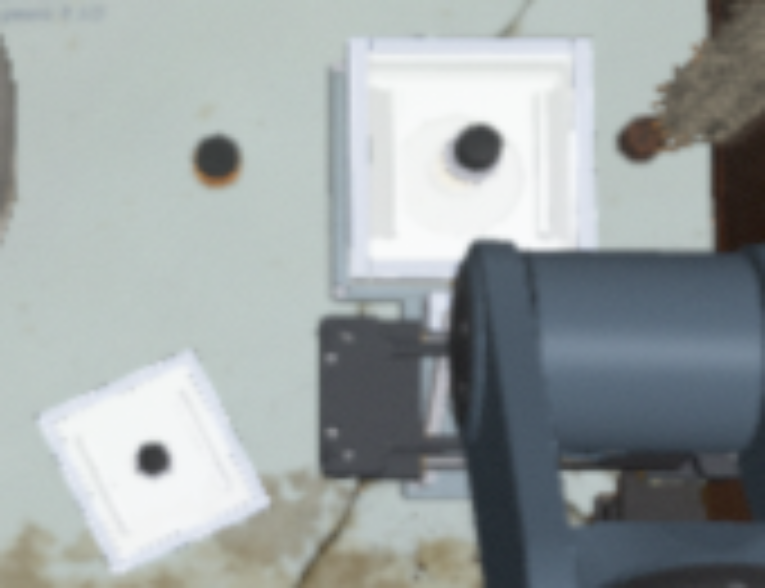

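```bash
python3 - <<'E'
from h import *
t=camera("top"); s=camera("side")
P=lambda c:c["camera_matrix"]@np.c_[c["R"],c["t"]]
for a,b in [((398,269.5),(255.5,360)),((414.5,269.5),(261,380))]:
    X=cv2.triangulatePoints(P(t),P(s),np.array(a,float),np.array(b,float)).ravel(); X=X[:3]/X[3]
    print(X.round(3),proj(t,X).round(1),a,proj(s,X).round(1),b)
print(get_obs()["position"])
E
```

```text
[0.41  0.026 0.034] [398.1 268.9] (398, 269.5) [254.1 360.2] (255.5, 360)
[ 0.41  -0.012  0.039] [414.5 269.4] (414.5, 269.5) [260.8 380. ] (261, 380)
[0.42431418 0.11132136 0.17359246]
```

arm_command(plan=[[[0,-0.2,-1],0],[[0,-0.2,-2],0],[[0,-0.2,-3],0],[[0,-0.2,-4],0],[[0,-0.2,-4.7],0]])

```text
time: 2.85
position: [0.4241, 0.106, 0.0544]
tool_rot: [0.707, 0.005, -0.005, -0.707]
ft_force: [-0.1, -0.3, 0.5]
grip_width: 0.087
```

arm_command(plan=[[[0,0,-0.4],0],[[0,0,-0.75],0],[[0,0,-0.75],0]])

```text
time: 3.15
position: [0.4239, 0.1059, 0.036]
tool_rot: [-0.707, -0.005, 0.005, 0.707]
ft_force: [-0.3, 0.7, -0.0]
grip_width: 0.087
```

```bash
python3 - <<'E'
from h import *
c=camera("side"); cv2.imwrite("pics/f_side.png",cv2.resize(c["pixels"][200:400,160:380,::-1],None,fx=3,fy=3))
w=camera("wrist"); cv2.imwrite("pics/f_wrist.png",w["pixels"][:,:,::-1])
o=get_obs();print(o["position"],o["ft_force"])
E
```

```text
[0.42427196 0.10582449 0.03675105] [ 0.54271919 -1.10822271  0.40474532]
```

View pics/f_side.png

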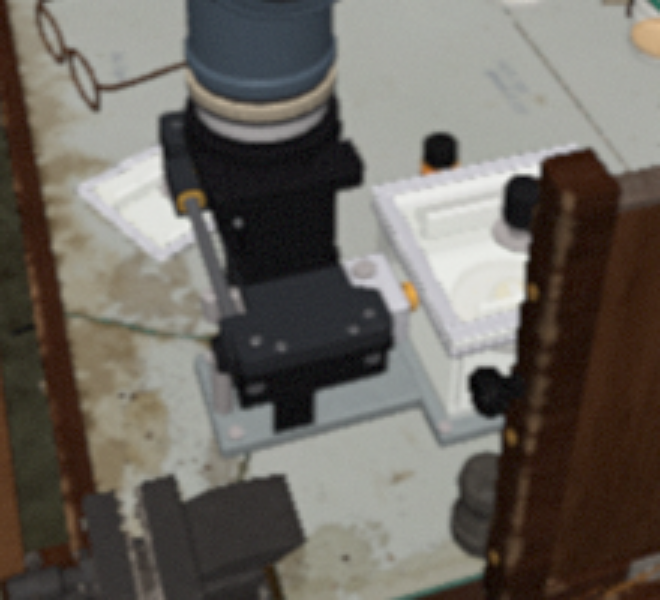

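View pics/f_wrist.png

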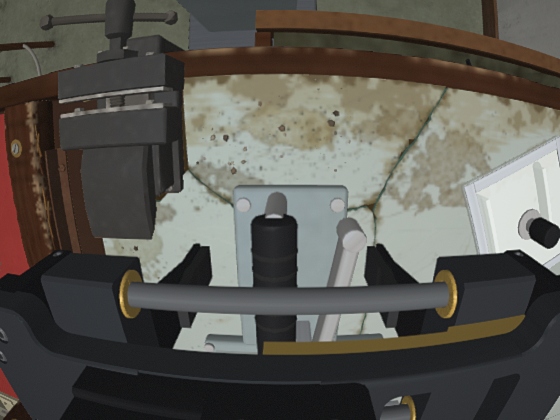

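The bar and the trigger are both between the fingers (wrist view: bar at column 274, trigger at 335–350). Next I squeeze.

arm_command(plan=[[[0,0,0],0],[[0,0,0],0],[[0,0,0],0],[[0,0,0],0],[[0,0,0],0]], fingers=-1, force=20)

```text
time: 3.75
position: [0.4233, 0.106, 0.0364]
tool_rot: [-0.707, -0.004, 0.005, 0.707]
ft_force: [-1.6, 3.4, 1.2]
grip_width: 0.0551
```

arm_command(plan=[[[0,0,0],0],[[0,0,0],0],[[0,0,0],0]])

```text
time: 4.05
position: [0.4225, 0.105, 0.0362]
tool_rot: [0.708, 0.005, -0.007, -0.707]
ft_force: [-3.6, -2.1, 2.5]
grip_width: 0.033
```

arm_command(plan=[[[0,0,0],0],[[0,0,0],0],[[0,0,0],0],[[0,0,0],0],[[0,0,0],0]])

```text
time: 4.55
position: [0.4225, 0.105, 0.0362]
tool_rot: [0.707, 0.004, -0.006, -0.707]
ft_force: [-3.5, -3.9, 3.0]
grip_width: 0.0329
```

```bash
python3 - <<'E'
from h import *
w=camera("wrist"); cv2.imwrite("pics/g_wrist.png",cv2.resize(w["pixels"][150:370,160:420,::-1],None,fx=3,fy=2.7))
o=get_obs();print(o["position"],o["ft_force"],o["grip_width"])
E
```

```text
[0.42250389 0.10504646 0.03621028] [-3.16753218 -3.80719709  3.47978567] 0.03297846454952622
```

View pics/g_wrist.png

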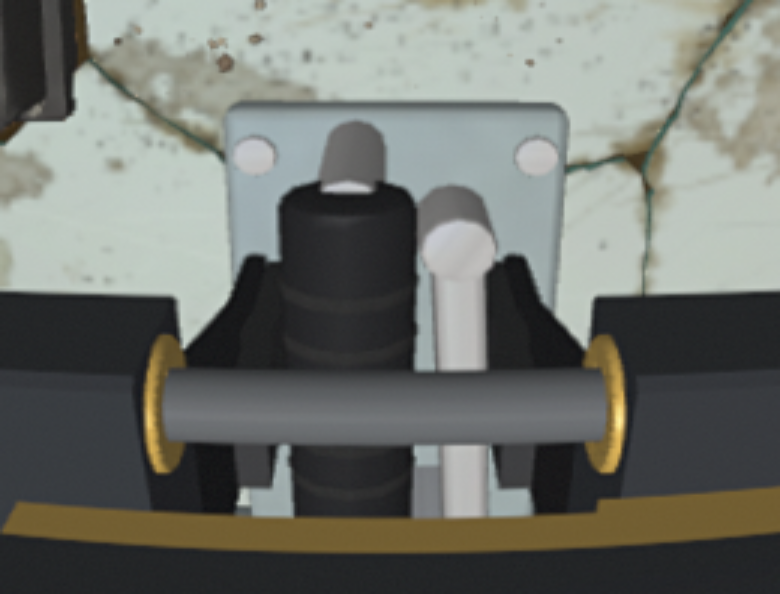

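The trigger now lies parallel to the bar and the width is 33 mm, so it is fully squeezed. I hold for a good second, then open.

arm_command(plan=[[[0,0,0],0],[[0,0,0],0],[[0,0,0],0],[[0,0,0],0],[[0,0,0],0]])

```text
time: 5.1
position: [0.4226, 0.105, 0.0362]
tool_rot: [0.707, 0.004, -0.006, -0.707]
ft_force: [-3.9, -4.7, 1.9]
grip_width: 0.0329
```

arm_command(plan=[[[0,0,0],0],[[0,0,0],0],[[0,0,0],0],[[0,0,0],0]])

```text
time: 5.5
position: [0.4225, 0.105, 0.0362]
tool_rot: [0.707, 0.004, -0.006, -0.707]
ft_force: [-3.2, -3.2, 2.5]
grip_width: 0.0331
```

arm_command(plan=[[[0,0,0],0],[[0,0,0],0],[[0,0,0],0],[[0,0,0],0],[[0,0,0],0]], fingers=1)

```text
time: 6.0
position: [0.425, 0.1057, 0.0363]
tool_rot: [0.707, 0.006, -0.004, -0.707]
ft_force: [-0.2, -0.1, -0.0]
grip_width: 0.0651
```

arm_command(plan=[[[0,0,0],0],[[0,0,0],0],[[0,0,0],0],[[0,0,0],0]])

```text
time: 6.4
position: [0.4243, 0.1056, 0.0363]
tool_rot: [0.707, 0.005, -0.004, -0.707]
ft_force: [0.7, -0.3, -0.4]
grip_width: 0.0861
```

```bash
python3 - <<'E'
from h import *
w=camera("wrist"); cv2.imwrite("pics/i_wrist.png",cv2.resize(w["pixels"][150:370,160:420,::-1],None,fx=3,fy=2.7))
o=get_obs();print(o["position"],o["ft_force"],o["grip_width"],o["q"])
E
```

```text
[0.42413312 0.10562243 0.03633315] [ 0.17547796  0.00739378 -0.72619383] 0.08660667437002413 [-1.26446591e-02  6.45440740e-01  2.04300267e+00 -1.73205738e-04
  4.52657353e-01 -1.59619704e+00]
```

View pics/i_wrist.png

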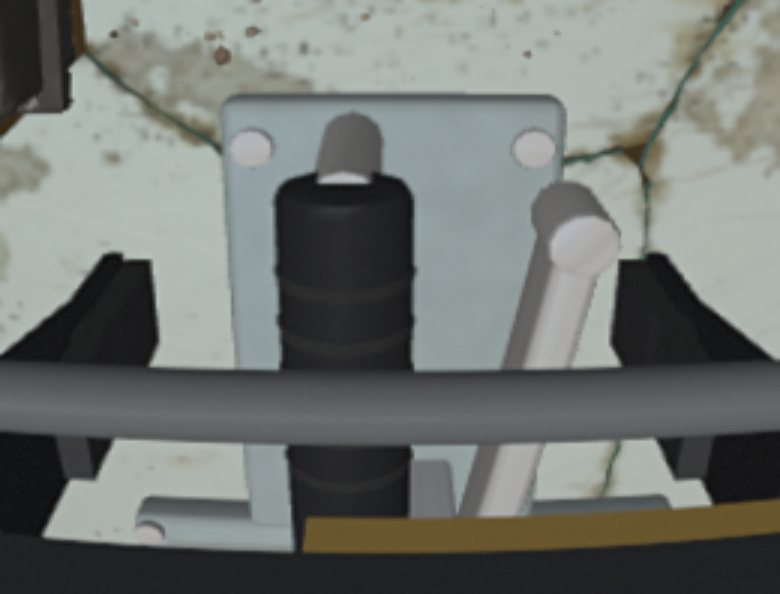

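The trigger has sprung back out and the fingers are clear. I go up next, then over to the knob, turning the jaws to lie along x.

arm_command(plan=[[[0,0,1],0],[[0,0,2.4],0],[[0,0,3.8],0],[[0,0,5.2],0],[[0,0,6],0]])

```text
time: 6.95
position: [0.4248, 0.1057, 0.1888]
tool_rot: [0.707, 0.006, -0.003, -0.707]
ft_force: [0.9, 0.1, 0.3]
grip_width: 0.0869
```

arm_command(plan=[[[1.2,0.1,0],-1.6],[[2.4,0.2,0],-3.2],[[3.6,0.3,0],-4.8],[[4.8,0.3,0],-6.4],[[6.1,0.3,0],-8]])

```text
time: 7.45
position: [0.5768, 0.1133, 0.1861]
tool_rot: [0.666, -0.24, 0.239, -0.665]
ft_force: [0.2, -0.9, 0.1]
grip_width: 0.087
```

arm_command(plan=[[[0,0,0],-1.6],[[0,0,0],-3.2],[[0,0,0],-4.8],[[0,0,0],-6.4],[[0,0,0],-8]])

```text
time: 7.95
position: [0.576, 0.1132, 0.186]
tool_rot: [0.544, -0.453, 0.452, -0.543]
ft_force: [-0.3, -0.0, -0.5]
grip_width: 0.0872
```

arm_command(plan=[[[0,0,0],-1.6],[[0,0,0],-2.1],[[0,0,0],-2.1]])

```text
time: 8.25
position: [0.576, 0.1132, 0.186]
tool_rot: [0.501, -0.499, 0.499, -0.501]
ft_force: [-0.6, 0.8, 0.1]
grip_width: 0.087
```

```bash
python3 - <<'E'
from h import *
from scipy.spatial.transform import Rotation as Ro
w=camera("wrist"); cv2.imwrite("pics/j_wrist.png",w["pixels"][:,:,::-1])
t=camera("side"); cv2.imwrite("pics/j_side.png",t["pixels"][:,:,::-1])
o=get_obs();print(o["position"],o["ft_force"],o["grip_width"],o["q"]); R=Ro.from_quat(o["tool_rot"]).as_matrix();print(R.round(3))
E
```

```text
[0.57612124 0.11319768 0.18613745] [ 1.16953267  0.20819499 -0.11046496] 0.08698379245400134 [ 3.84425781e-03  5.20611592e-01  1.56684820e+00 -6.74142982e-05
  1.05457264e+00 -1.44255909e-03]
[[ 0.005 -0.     1.   ]
 [-1.    -0.     0.005]
 [ 0.    -1.    -0.   ]]
```

View pics/j_wrist.png

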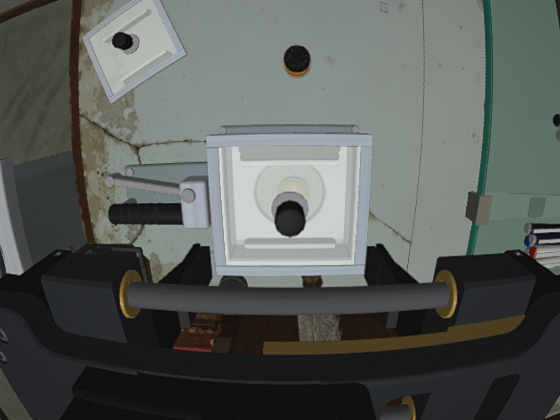

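View pics/j_side.png

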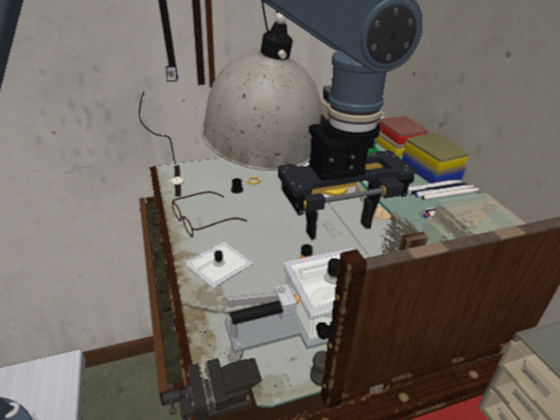

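```bash
python3 - <<'E'
from h import *
c=camera("wrist"); g=cv2.cvtColor(c["pixels"],cv2.COLOR_RGB2GRAY)
cv2.imwrite("pics/k.png",cv2.resize(c["pixels"][120:290,190:390,::-1],None,fx=4,fy=3.5))
m=(g[185:250,260:325]<90).astype(np.uint8); n,l,s,ce=cv2.connectedComponentsWithStats(m);i=1+np.argmax(s[1:,4]);print(s[i]+[260,185,0,0,0])
x,y,w,h,_=s[i]
u0,u1=260+x,260+x+w-1
for v in (200,210,218): print(wray(c,u0,v,.115),wray(c,u1,v,.115))
for p in [(208,136),(372,136),(370,273),(217,273)]: print("lid",wray(c,*p,.082).round(4))
# bottom end of silhouette = top face far side (y-)
vb=185+y+h-1; print("top far edge",wray(c,290,vb,.12)," circle centre guess",wray(c,290,vb-17,.12))
E
```

```text
[275 200  31  37 883]
[0.56536656 0.12888423 0.115     ] [0.5878242  0.12903049 0.115     ]
[0.56532841 0.12105473 0.115     ] [0.58799058 0.12119937 0.115     ]
[0.56529294 0.11468447 0.115     ] [0.5881319  0.11482782 0.115     ]
lid [0.5081 0.1751 0.082 ]
lid [0.645  0.1761 0.082 ]
lid [0.6535 0.0489 0.082 ]
lid [0.5086 0.0483 0.082 ]
top far edge [0.57678707 0.10201901 0.12      ]  circle centre guess [0.57667153 0.11564591 0.12      ]
```

View pics/k.png

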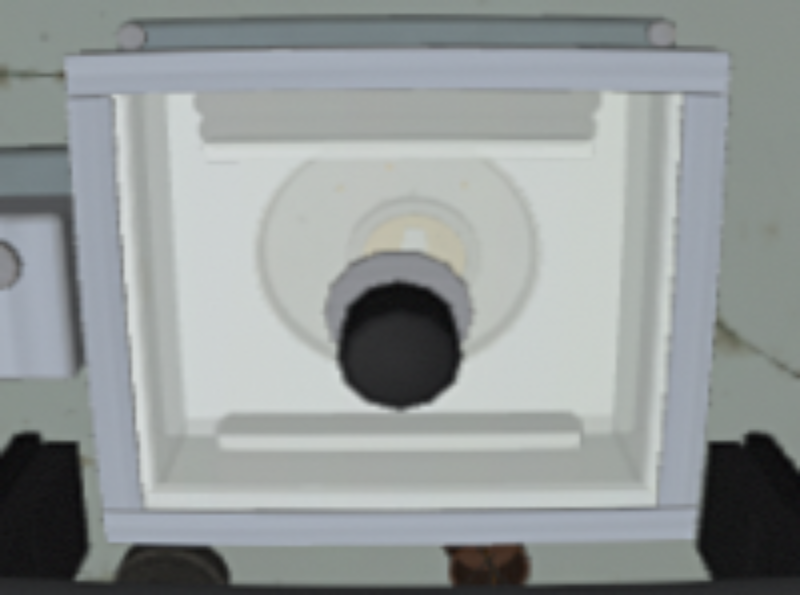

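arm_command(plan=[[[0,0,-1],0],[[0,0,-2],0],[[0,0,-3],0],[[0,0,-3.5],0],[[0,0,-3.85],0]])

```text
time: 8.9
position: [0.5759, 0.1132, 0.089]
tool_rot: [0.502, -0.499, 0.498, -0.501]
ft_force: [-1.0, 0.7, 0.2]
grip_width: 0.0869
```

arm_command(plan=[[[0,0,0],0],[[0,0,0],0]])

```text
time: 9.1
position: [0.5771, 0.1133, 0.0907]
tool_rot: [-0.501, 0.499, -0.499, 0.501]
ft_force: [0.1, -0.2, -0.3]
grip_width: 0.0868
```

```bash
python3 - <<'E'
from h import *
w=camera("wrist"); cv2.imwrite("pics/l_wrist.png",cv2.resize(w["pixels"][100:380,130:450,::-1],None,fx=2.5,fy=2.1))
t=camera("side"); cv2.imwrite("pics/l_side.png",cv2.resize(t["pixels"][150:350,240:460,::-1],None,fx=3,fy=3))
o=get_obs();print(o["position"],o["ft_force"])
E
```

```text
[0.57728248 0.11327627 0.09115292] [ 0.46662436 -1.00175855  0.35170608]
```

View pics/l_wrist.png

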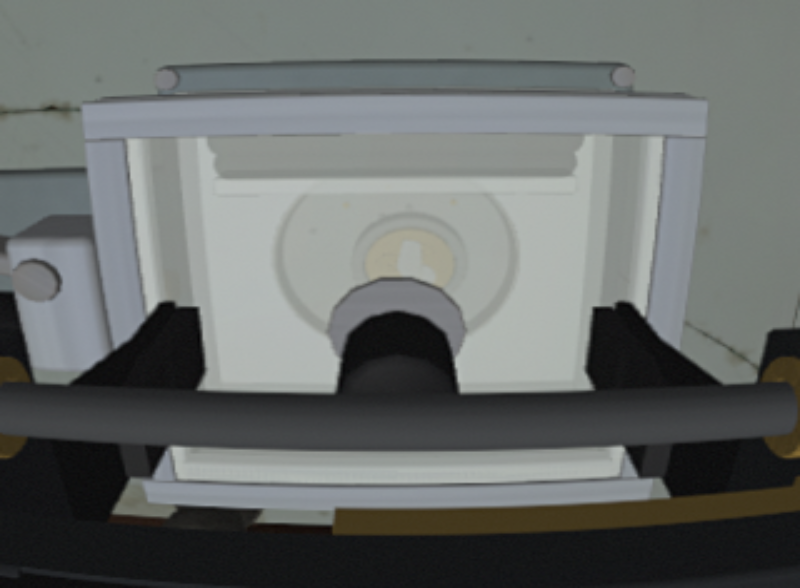

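View pics/l_side.png

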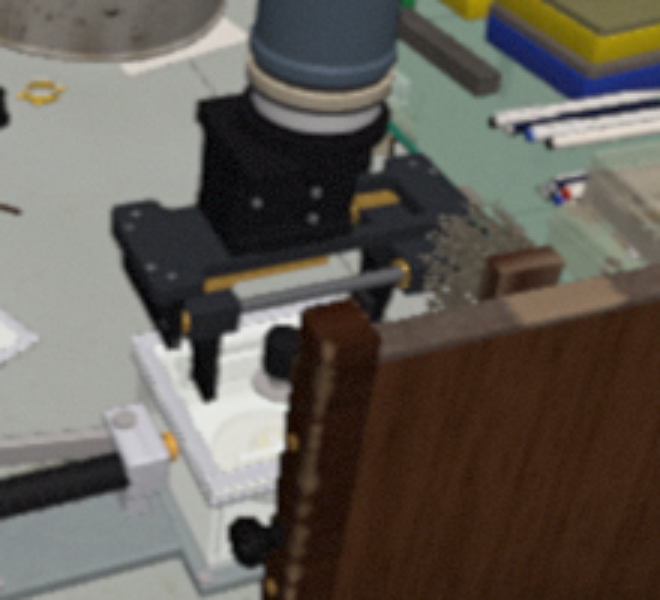

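arm_command(plan=[[[0,0,-0.05],0],[[0,0,-0.05],0],[[0,0,-0.05],0],[[0,0,-0.05],0],[[0,0,-0.05],0]], fingers=-1, force=38)

```text
time: 9.7
position: [0.5764, 0.1132, 0.0889]
tool_rot: [-0.501, 0.499, -0.499, 0.501]
ft_force: [-0.1, -1.4, 0.3]
grip_width: 0.0552
```

arm_command(plan=[[[0,0,0],0],[[0,0,0],0],[[0,0,0],0],[[0,0,0],0],[[0,0,0],0]])

```text
time: 10.2
position: [0.5765, 0.1133, 0.0888]
tool_rot: [-0.501, 0.499, -0.499, 0.501]
ft_force: [-0.0, -0.3, -0.6]
grip_width: 0.0229
```

arm_command(plan=[[[0,0,0],0],[[0,0,0],0],[[0,0,0],0]])

```text
time: 10.5
position: [0.5765, 0.1132, 0.0888]
tool_rot: [-0.501, 0.499, -0.499, 0.501]
ft_force: [0.7, -0.2, -2.0]
grip_width: 0.0228
```

Gripped at 22.8 mm with almost no side force. I pull slowly.

arm_command(plan=[[[0,0,0.02],0],[[0,0,0.04],0],[[0,0,0.06],0],[[0,0,0.08],0],[[0,0,0.1],0]])

```text
time: 11.0
position: [0.5755, 0.1132, 0.0898]
tool_rot: [0.502, -0.5, 0.498, -0.5]
ft_force: [2.2, -0.5, -14.7]
grip_width: 0.0227
```

arm_command(plan=[[[0,0,0.02],0],[[0,0,0.04],0],[[0,0,0.06],0],[[0,0,0.08],0],[[0,0,0.1],0]])

```text
time: 11.5
position: [0.5757, 0.1133, 0.0943]
tool_rot: [0.501, -0.499, 0.499, -0.501]
ft_force: [-1.9, 0.3, -7.3]
grip_width: 0.0229
```

arm_command(plan=[[[0,0,0.03],0],[[0,0,0.06],0],[[0,0,0.1],0],[[0,0,0.15],0],[[0,0,0.2],0]])

```text
time: 12.0
position: [0.5773, 0.1132, 0.0998]
tool_rot: [-0.5, 0.498, -0.5, 0.502]
ft_force: [-1.8, -0.5, 0.3]
grip_width: 0.0229
```

arm_command(plan=[[[0,0,0.06],0],[[0,0,0.12],0],[[0,0,0.2],0],[[0,0,0.28],0],[[0,0,0.36],0]])

```text
time: 12.5
position: [0.5766, 0.1132, 0.108]
tool_rot: [-0.501, 0.499, -0.499, 0.501]
ft_force: [0.2, -0.2, -2.4]
grip_width: 0.0227
```

arm_command(plan=[[[0,0,0.02],0],[[0,0,0.04],0],[[0,0,0.04],0],[[0,0,0.04],0],[[0,0,0.04],0]])

```text
time: 13.0
position: [0.5763, 0.1132, 0.1087]
tool_rot: [0.501, -0.499, 0.499, -0.501]
ft_force: [0.5, 0.5, -2.6]
grip_width: 0.0234
```

```bash
python3 - <<'E'
from h import *
w=camera("wrist"); cv2.imwrite("pics/m_wrist.png",cv2.resize(w["pixels"][100:380,130:450,::-1],None,fx=2.5,fy=2.1))
t=camera("side"); cv2.imwrite("pics/m_side.png",cv2.resize(t["pixels"][210:350,240:400,::-1],None,fx=4.5,fy=4.2))
for _ in range(4):
    camera("top"); o=get_obs();print(o["position"],o["ft_force"],o["grip_width"],o["time"],np.abs(o["joint_velocities"]).max())
E
```

```text
[0.5763023  0.11323787 0.10870226] [ 0.55098811  0.33611652 -2.08422939] 0.022814904455679703 13.15 0.0018757465272772039
[0.57633309 0.11322412 0.10875668] [ 0.33253928  0.15789769 -3.16497551] 0.02296169079789172 13.2 0.0013575576118356205
[0.57633847 0.11324018 0.10876821] [-1.14967206 -0.5503369  -1.23674104] 0.0229704807754327 13.25 0.0020406608216071076
[0.57633541 0.11321776 0.10877569] [-0.27091416  0.01939815 -2.29335081] 0.023222309891760166 13.3 0.0017011077721620423
```

View pics/m_wrist.png

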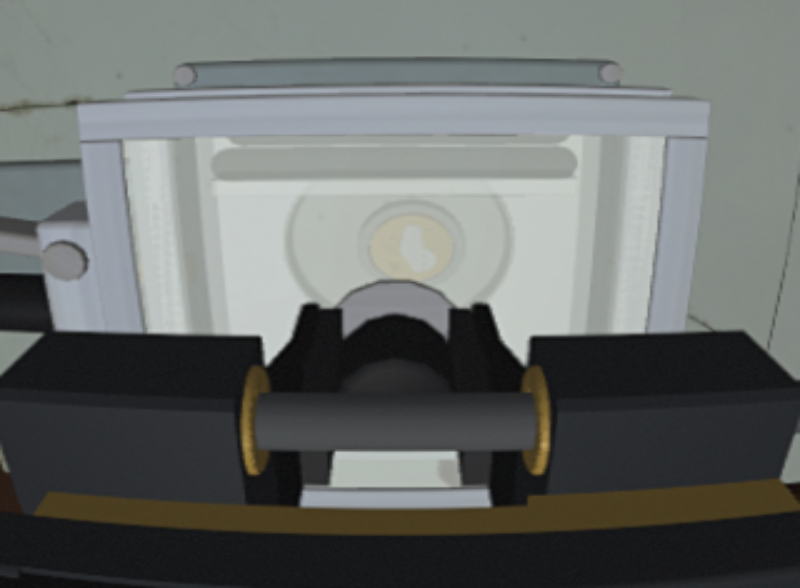

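View pics/m_side.png

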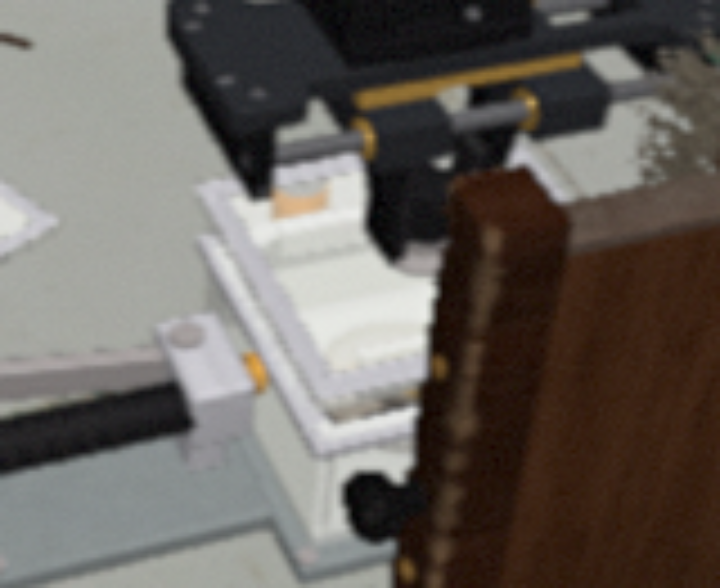

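```bash
python3 - <<'E'
from h import *
s=camera("side")
f=lambda x,y:(240+(x+.5)/4.5-.5,210+(y+.5)/4.2-.5)
a=np.radians(.4)
for y,p in ((.064,(200,186)),(-.064,(325,400))):
    X=np.array([.5765-.069*np.cos(a)-y*np.sin(a), .1135+y-.069*np.sin(a)])
    for z in (.092,.097,.102,.107): print(y,z,proj(s,[*X,z]).round(1),"seen",np.round(f(*p),1))
# before, shut
print([proj(s,[.5075,.1135+y,.082]).round(1) for y in (.064,-.064)])
c=camera("wrist"); im=c["pixels"]
g=lambda x,y:(130+(x+.5)/2.5-.5,100+(y+.5)/2.1-.5)
P=[wray(c,*g(*p),.102) for p in [(78,102),(708,100)]]; print(P, np.linalg.norm(P[0]-P[1]))
E
```

```text
0.064 0.092 [283.1 258.1] seen [284.1 253.9]
0.064 0.097 [283.2 255.9] seen [284.1 253.9]
0.064 0.102 [283.3 253.8] seen [284.1 253.9]
0.064 0.107 [283.4 251.7] seen [284.1 253.9]
-0.064 0.092 [310.  309.4] seen [311.8 304.9]
-0.064 0.097 [310.3 307.2] seen [311.8 304.9]
-0.064 0.102 [310.5 305. ] seen [311.8 304.9]
-0.064 0.107 [310.7 302.7] seen [311.8 304.9]
[array([283.1, 262. ]), array([309.2, 313.6])]
[array([0.50508175, 0.17607593, 0.102     ]), array([0.64377515, 0.17727749, 0.102     ])] 0.138698600487966
```

Both visible front corners give an upper face at 0.102 m, so the lid is level with a gap of 20 mm. The back (+x) side agrees in the wrist view: the width at that height comes out at 138.7 mm against 138. I wait briefly, check the trigger and bystanders, and hand in.

arm_command(plan=[[[0,0,0],0],[[0,0,0],0],[[0,0,0],0],[[0,0,0],0],[[0,0,0],0]])

```text
time: 13.9
position: [0.5764, 0.1133, 0.1088]
tool_rot: [0.501, -0.499, 0.499, -0.501]
ft_force: [-0.4, -1.2, -2.3]
grip_width: 0.0231
```

```bash
python3 - <<'E'
from h import *
from rig import hand_in
w=camera("wrist"); cv2.imwrite("pics/n_wrist.png",w["pixels"][:,:,::-1])
o=get_obs();print(o["position"],o["ft_force"],o["grip_width"],o["time"])
hand_in()
E
```

```text
[0.57634079 0.11324183 0.10878734] [ 0.15563923 -0.32880402 -1.86560271] 0.023103431468646074 13.95
the job is handed in; nothing more can be done
```

View pics/n_wrist.png

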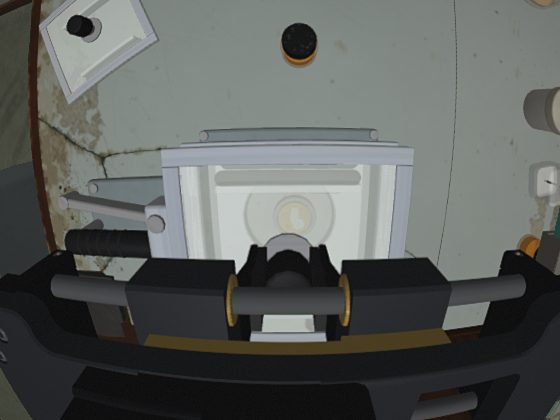

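I vented the desiccator, pulled the lid free and handed the job in at 13.95 s, with the lid still held over the box.

- **Vent:** I squeezed the trigger fully against the grip (33 mm across, nominal 34, trigger parallel to the bar). I held it about 1.5 s and let go; the wrist picture showed it sprung back out.
- **Lid:** I took the larger lid by its knob and eased it up. The largest reading was about 15 N, taken at the end of a move. There was no sign of a jump: the readings rose steadily to 20 mm.
- **Final checks:** the tool had risen 20.0 mm. In the side view both front corners of the lid put its upper face at 0.102 m, so the gap is about 20 mm and it is level to within my pixel reading. The arm was still and carried about 2 N, the lid's weight. I measured the front corners only; a wrist-view width check of the +y edge agreed (138.7 mm against 138).
- **Things nearby:** the vial and the spare lid look untouched in the last picture. The holder and needle pot were hidden behind the gripper there. I last saw them in place in the picture just before I lowered onto the knob. I felt no unexpected contact at any point.

No check failed or disagreed.

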